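# Switch the inspection lamp to its green filter and open the shutter

### The job

The inspection lamp on the desk is to give green light. With a fingertip, push the coloured tabs of its filter turret round, either way, until the turret has clicked home with the green tab at the white arrowhead, keeping the shutter shut meanwhile; only then push the grey shutter tab across, fully open, and draw the hand clear. Push gently and pick nothing up: the lamp stays where it stands, and the dish, vial, carrier and ring round it are left alone.

Things in the scene. Friction and masses are not known exactly. Their poses are not given: they have to be found in the camera images.
- lamp: White flat box, grey top, about 2.6 kg, loose on rubber feet (a 10 N side push may shift it). Origin: on the turret's vertical axis, at desk level; x points from there to the white arrowhead (flat on the top, x 78 to 88 mm, y 0) and the shutter, z up. Box: x -82 to +118, y -82 to +82 mm, top 42 mm above the desk, flat. Over the turret a fixed arm and black tube, see port.
- turret (a joint): Turret angle, rad: 0 (or 2 pi n) = green in use; grows anticlockwise from above; no stops. Black disc, 108 mm wide, top 55 mm up. Six upright tabs at 60 degrees, anticlockwise green, blue, black, red, yellow, white: each 54 to 76 mm from the axis, 5 mm thick, 48 to 74 mm above the desk. Clicks home every 60 degrees: about 3 to 4 N at a tab to leave, past half way it snaps into the next by itself.
- green_tab (a point): Middle of the top edge of the green tab, 65 mm from the turret axis, 74 mm above the desk.
- green_filter (a point): Centre of the green filter glass in the turret, 34 mm from the axis, on the same radius as the green tab, 57 mm above the desk.
- port (a point): Where the centre of the filter in use lies: 34 mm from the turret axis along the lamp's x, 57 mm above the desk. Above it, fixed to the lamp, an upright black tube, 29 mm across, up to 100 mm above the desk, on an arm from the turret's axle; arm and tube stay within 49 mm of the axis, inside the ring of tabs.
- shutter (a joint): Travel of the shutter slide, m: 0 shut, 0.024 fully open (a stop at each end). It moves along the lamp's +y as it opens, from the red spot towards the white ring; about 1.6 N of friction, stays where it is left.
- shutter_tab (a point): Middle of the top edge of the grey upright shutter tab: 103 mm from the turret axis along the lamp's x, at lamp y = -12 mm when shut, +12 mm when open, 69.5 mm above the desk. The tab is 6 mm thick along y, 20 mm along x, and stands 27 mm above the box's top.
- petri_dish: Clear round dish with a piece of silicon, 60 mm across, 13 mm high, loose, beside the lamp; leave alone. Origin under its centre.
- vial: Glass vial with a blue cap, 22 mm across, 53 mm high, standing loose beside the lamp; leave alone. Origin under its centre.
- wafer_carrier: Pale round wafer carrier, 77 mm across, 16 mm high, loose, beside the lamp; leave alone. Origin under its centre.
- adapter_ring: Black metal ring, 36 mm across, 13 mm high, loose, beside the lamp; leave alone. Origin under its centre.

How it is judged:
By the outcome, as a careful person would: the job done as asked, in the order asked, and still so for the second after the job is handed in, with the robot touching nothing.
It also fails if it takes over 61 s, if anything falls off the work surface, if the arm or the gripper's body presses on something with over 40 N, if the wrist force passes 120 N, or if a joint passes its speed limit or range.

### The arm

A 6-joint arm with a two-finger parallel gripper is mounted at the origin on a cart in front of the work surface, level with it; the furniture and walls round the work are solid. World frame = base frame: x ahead of the robot, y to its left, z up, the work surface at z = 0. Lengths are in m, angles in rad, forces in N, time in s.
With the tool pointing down it reaches from about 0.375 to 0.9 m from the base axis. Payload 3.1 kg.
Tool frame: the origin (TCP) lies between the finger pads; the fingertips stand ahead of it and the grasp point (between the pads) lies 6 mm ahead of it (arm.tips_ahead is the z of the fingertips in the tool frame, in m); z points along the fingers, y is the line along which they close (so a half turn about z gives the same grasp; the last joint's range is limited). The gripper opens to 87 mm and grips with 3 to 60 N. Pads are 19 mm wide; open, the fingers measure 117 mm over their backs; the gripper's body (75 mm by 190 mm) begins 51 mm behind the grasp point.
Start: joints at [-1.492, 0.527, 1.433, -0, 1.181, -0.178], TCP at [0.159, -0.604, 0.248] pointing down, gripper open.
Joint ranges: [-3.08, 3.08], [-0.75, 2.2], [0.22, 2.44], [-1.43, 4.57], [0, 2.65], [-2.85, 2.85]. Speed limits (rad/s): [2.79, 2.79, 3.14, 3.14, 3.14, 3.14].

### API

Orientations are given as a 3x3 rotation matrix whose columns are the frame's x, y, z axes.
In Python, from plant import arm gives the robot as it stands.
- The arm moves only by the tool play_rows, never from a script. Its argument "motion" is a list of rows, each a list of 3 entries, a list of its own where there are three numbers: the gripper's target within -1 to 1 (shut at 1, half-way at 0, fully open at -1), then the shift along the world's x, y, z normalised to -1 to 1, where 1 is 1 m, then the turn, a rotation vector about the world's x, y, z normalised to -1 to 1, where 1 is 120 degrees. In form: [[grip, [tx, ty, tz], [ax, ay, az]], ...]. A call has 1 to 10 rows; each row is the pose to reach, as a shift and turn from the pose commanded when the call began; what a row does not reach only later rows make up. A row lasts 1/8 s, in which the tool goes at most 62.5 mm and 10.7 degrees, less where a joint would pass 70% of its speed; a pose out of reach is approached as far as the arm can. A call with a number of a shift or a turn outside -1 to 1 is refused whole. A call with a gripper value outside its range is refused whole. The fingers move at their own pace and stop on an object; the grip force is fixed at half the most. Time passes only in rows, so rows that repeat a pose let the fingers close. It gives the time, the measured TCP pose, the force, the opening and the grip force at its end, in the units of the state.
- arm.observe(): the state, without advancing time (a new reading comes with each control period).
- arm.read_camera(name): name is "scene" or "top" or "wrist"; returns the picture (480x640x3 uint8, red, green, blue); there is no depth.
- arm.calibration(name): a dict with "vfov" (degrees; the focal length in pixels is half the picture's height over the tangent of half this angle, whatever the lens; pixels are square), "cx", "cy" (the principal point, pixels), "extrinsics" (4x4, takes a point from camera to world coordinates); the wrist camera has in their place "hand_eye" (4x4, takes a point from camera to tool coordinates, whose origin is the TCP and whose axes are the flange's). Camera axes: x right, y up, looking along -z (the intrinsics and any distortion apply to the point x, -y, -z); pixel columns grow to the right and rows downward; lengths in m; the calibration is good to about 2 mm. A picture is of the moment at which its call begins: read the wrist's pose just before it. calibration takes no time and is no camera call.
- arm.job_done(): hands the job in; it is judged then, once.
Trained networks look in the newest picture that a camera, given by its name, has taken for a name from the list of things; names that differ only in an ending like _2 or _b are one class to them, and where a whole thing is asked for, a point or a joint stands for the part that bears it (a point fixed in the world has none). Each returns a list of dicts, best first, with "p" (0 to 1); they miss things now and then, are a little off and sometimes report something else, mostly with a low value. They report only what shows in the picture. A call takes as long as a camera call.
- arm.find_in(camera, thing): "location" ([x, y, z] in m, in the coordinates of the camera as it stood for that picture, good to about 4 mm: the middle of the surface that is visible of it).
The state is a dict: "t": time; "joint_positions": joint angles; "joint_velocities": joint speeds; "effort": joint torques, N m; "tcp_pos": TCP position; "ee_rot": TCP orientation; "ft_force": force on the tool from outside, world axes, zero at the start; "torque": the same for the moment, N m; "gripper_width": finger opening in m; "finger_force": force on a finger pad.
Only numpy, scipy, OpenCV 4.12 (cv2) and the standard library are available. Lean on these libraries where they do the work, as an engineer would, in place of code of your own. Each camera call takes 0.05 s, during which the arm holds its last target. There are 200 camera calls.

## Working session

There is one attempt and no reset: what is moved stays moved. The work goes in short steps, Python scripts to look and compute and a tool call to move; the robot and the scene stay as the last step left them, time stands still between calls to the robot, and variables do not carry over. Pictures are saved under pics/ and viewed, at most 10 in all, crops included, and the job is handed in when it is done.

Besides the shell and the picture viewer there is one more tool, called after ">>>" by a JSON object that holds its "api" and its "payload". play_rows: Moves the arm, as the interface text tells. Its arguments: {"type":"object","properties":{"motion":{"type":"array"}},"required":["motion"]}

```bash
mkdir -p pics; cat > h.py <<'E'
import numpy as np,cv2
from plant import arm
def save(c,n):
    im=arm.read_camera(c); cv2.imwrite('pics/'+n,im[:,:,::-1]); return im
def ext(c,s=None):
    k=arm.calibration(c)
    if 'extrinsics' in k: return k,np.array(k['extrinsics'])
    s=s or arm.observe(); T=np.eye(4);T[:3,:3]=s['ee_rot'];T[:3,3]=s['tcp_pos']
    return k,T@np.array(k['hand_eye'])
def proj(c,P,s=None):
    k,T=ext(c,s); f=240/np.tan(np.radians(k['vfov'])/2)
    p=np.linalg.inv(T)@np.append(P,1); return np.array([k['cx']+f*p[0]/-p[2],k['cy']-f*p[1]/-p[2]])
def unproj(c,uv,z,s=None):
    k,T=ext(c,s); f=240/np.tan(np.radians(k['vfov'])/2)
    d=T[:3,:3]@np.array([(uv[0]-k['cx'])/f,-(uv[1]-k['cy'])/f,-1]); o=T[:3,3]
    return o+d*(z-o[2])/d[2]
def find(c,n,s=None):
    _,T=ext(c,s)
    return [(round(r['p'],2),(T@np.append(r['location'],1))[:3].round(4)) for r in arm.find_in(c,n)[:2]]
E
python3 - <<'E'
from h import *
print(arm.tips_ahead, {k:v for k,v in arm.observe().items() if k in('t','tcp_pos','ee_rot','gripper_width')})
for c in('top','scene'):
    save(c,c+'0.png'); k,T=ext(c); print(c,k,)
    for n in('lamp','green_tab','green_filter','port','shutter_tab','petri_dish','vial','wafer_carrier','adapter_ring'): print(n,find(c,n))
E
```

```text
0.025 {'t': 0.0, 'tcp_pos': array([ 0.15931887, -0.60366109,  0.2466019 ]), 'ee_rot': array([[ 9.66952152e-01,  2.54957855e-01, -1.66275117e-04],
       [ 2.54957629e-01, -9.66949921e-01,  2.11148279e-03],
       [ 3.77559411e-04, -2.08409594e-03, -9.99997757e-01]]), 'gripper_width': 0.08691814293788466}
top {'vfov': 43.19903807351277, 'cx': 311.7041022995, 'cy': 241.2587224223018, 'extrinsics': array([[-0.00708196,  0.98173742, -0.19010914,  0.37323019],
       [-0.99997036, -0.00637861,  0.00431138,  0.04696947],
       [ 0.00302001,  0.19013403,  0.9817535 ,  0.94067056],
       [ 0.        ,  0.        ,  0.        ,  1.        ]])}
lamp [(0.65, array([ 0.5525, -0.0014,  0.0412]))]
green_tab [(0.74, array([0.5314, 0.0073, 0.0527]))]
green_filter [(0.95, array([0.5276, 0.0089, 0.0585]))]
port [(0.57, array([0.5514, 0.0024, 0.0437])), (0.44, array([0.5201, 0.1438, 0.0144]))]
shutter_tab [(0.47, array([0.5529, 0.0022, 0.0439]))]
petri_dish [(0.88, array([ 0.4635, -0.128 ,  0.002 ]))]
vial [(0.5, array([ 0.5429, -0.1313,  0.0526]))]
wafer_carrier [(0.73, array([0.5205, 0.1418, 0.015 ]))]
adapter_ring [(0.8, array([0.6338, 0.1194, 0.0086]))]
scene {'vfov': 56.98542590344822, 'cx': 317.52175661532635, 'cy': 243.68698975487874, 'extrinsics': array([[ 0.78473616,  0.2813483 , -0.55229728,  0.07951748],
       [-0.61982475,  0.35984488, -0.69737289, -0.52744281],
       [ 0.00253667,  0.88958125,  0.45676993,  0.47473757],
       [ 0.        ,  0.        ,  0.        ,  1.        ]])}
lamp [(0.73, array([ 0.5194, -0.0285,  0.0414]))]
green_tab [(0.72, array([ 0.521 , -0.01  ,  0.0576]))]
green_filter [(0.89, array([ 0.5186, -0.0099,  0.0588]))]
port [(0.58, array([ 0.525 , -0.0365,  0.0471]))]
shutter_tab [(0.61, array([ 0.6337, -0.0306,  0.0634]))]
petri_dish [(0.97, array([ 0.4699, -0.1257,  0.0053]))]
vial [(0.76, array([ 0.5433, -0.1384,  0.036 ]))]
wafer_carrier []
adapter_ring []
```

View pics/top0.png

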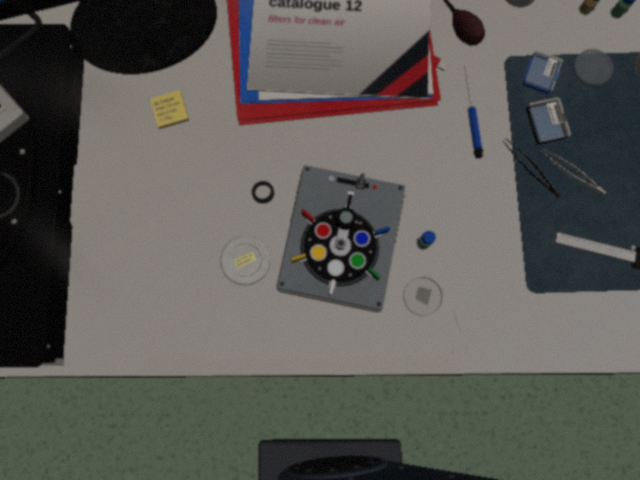

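View pics/scene0.png

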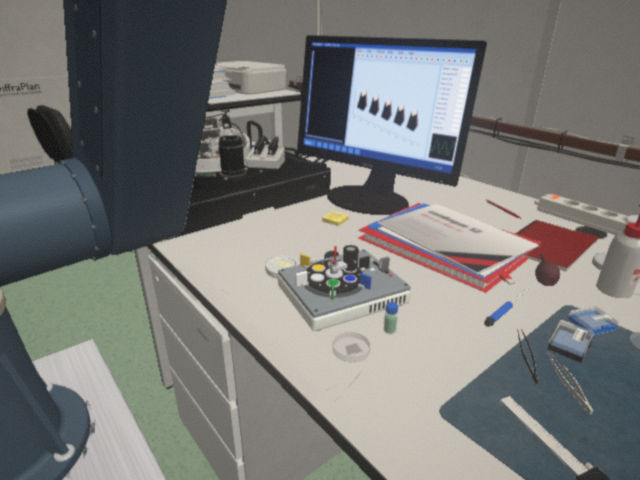

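The top view shows green at lower right (375,274), black at the arrowhead (~348,200), and the shutter at (361,182). So the turret is at about -120° and needs two clicks anticlockwise. Next I'll fit the lamp pose from its top-face corners, (306,167), (404,186), (381,310) and (277,291).

```bash
cat >> h.py <<'E'
from scipy.optimize import least_squares
def fit(c,pts,s=None,x0=(0.53,0,-0.2)):  # pts: list (lamp xyz, uv)
    def g(q):
        cs,sn=np.cos(q[2]),np.sin(q[2])
        return np.concatenate([proj(c,[q[0]+cs*p[0]-sn*p[1],q[1]+sn*p[0]+cs*p[1],p[2]],s)-uv for p,uv in pts])
    r=least_squares(g,x0,loss='soft_l1'); return r.x,g(r.x).round(1)
E
python3 - <<'E'
from h import *
pts=[((.118,.082,.042),(306,167)),((.118,-.082,.042),(404,186)),((-.082,-.082,.042),(381,310)),((-.082,.082,.042),(277,291))]
print(fit('top',pts))
im=cv2.imread('pics/top0.png')[150:330,250:430]; cv2.imwrite('pics/c.png',cv2.resize(im,(600,600),interpolation=cv2.INTER_CUBIC))
E
```

```text
(array([ 0.53519222,  0.00104514, -0.21029334]), array([-3.6, -2.1,  2.7, -0.4,  2.4,  3.5, -2.2,  0.1]))
```

View pics/c.png

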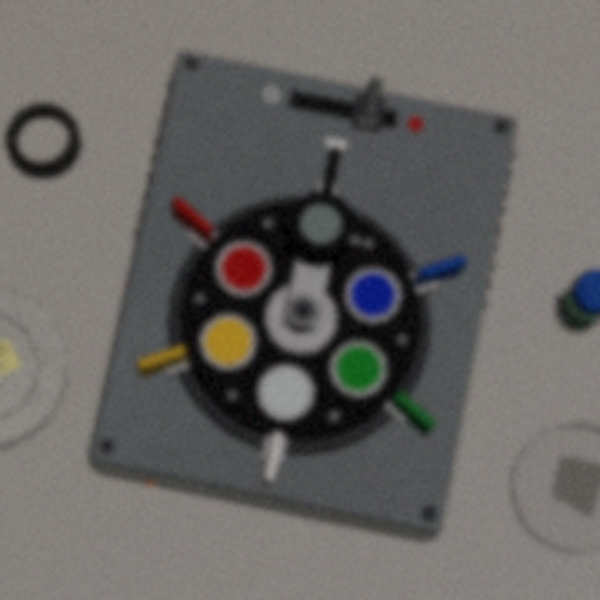

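```bash
python3 - <<'E'
from h import *
A=dict(green=-120,blue=-60,red=60,yellow=120,white=180)
F=dict(red=(243,268),yellow=(228,342),white=(286,392),green=(358,368),blue=(373,295))
B=dict(red=(193,217),yellow=(162,358),white=(275,456),green=(415,410),blue=(443,268))
P=lambda r,a,z:(r*np.cos(np.radians(a)),r*np.sin(np.radians(a)),z)
u=lambda q:(250+(q[0]+.5)/3.3333-.5,150+(q[1]+.5)/3.3333-.5)
f=[(P(.034,A[k],.057),u(F[k])) for k in F]; t=[(P(.065,A[k],.074),u(B[k])) for k in B]
c=[((.118,.082,.042),u((180,53))),((.118,-.082,.042),u((515,120))),((-.082,-.082,.042),u((440,532))),((-.082,.082,.042),u((92,462)))]
o=[((.083,0,.042),u((337,144)))]
for n,p in(('f',f),('t',t),('c',c),('all',f+t+c+o)): print(n,*fit('top',p))
print(arm.calibration('top').keys(), arm.calibration('wrist'))
E
```

```text
f [ 0.53831456  0.00143752 -0.21078728] [ 0.1  0.1  0.  -0.1 -0.1  0.   0.1  0.1 -0.1 -0.1]
t [ 0.53769257  0.00104982 -0.21236889] [-0.2 -0.4 -0.1  0.1 -0.3  0.4  0.4  0.2  0.2 -0.4]
c [ 0.53772157  0.00146774 -0.21936797] [-0.8 -2.5  2.9 -1.   0.8  2.9 -3.1  0.6]
all [ 0.53812556  0.00116255 -0.21546559] [ 0.3  0.1  0.2 -0.1 -0.   0.1  0.2  0.3  0.1  0.1 -0.2 -0.8 -0.2 -0.4
 -0.5  0.1  0.2  0.   0.1 -0.5 -0.9 -2.6  2.8 -1.5  1.3  2.5 -2.7  0.6
 -0.5  2.1]
dict_keys(['vfov', 'cx', 'cy', 'extrinsics']) {'vfov': 63.77889315754487, 'cx': 318.6748513977575, 'cy': 235.35974412039334, 'hand_eye': array([[ 5.32404699e-04,  9.59730808e-01,  2.80920795e-01,
         7.72494169e-02],
       [ 9.99999568e-01, -7.25123695e-04,  5.82082508e-04,
        -7.58337248e-04],
       [ 7.62344841e-04,  2.80920364e-01, -9.59730779e-01,
        -1.36706475e-01],
       [ 0.00000000e+00,  0.00000000e+00,  0.00000000e+00,
         1.00000000e+00]])}
```

The filters and tabs agree to within 0.4 px: turret axis at (0.538, 0.0013), lamp yaw about -12.2°, shutter shut. I'll move the closed fingers over the gap behind the green tab: (0.472, -0.023), tool yaw 20°.

>>> {"api": "play_rows", "payload": {"motion": [[1,[0.03,0.055,0],[0,0,0.01]],[1,[0.06,0.11,0],[0,0,0.02]],[1,[0.09,0.165,0],[0,0,0.03]],[1,[0.12,0.22,0],[0,0,0.044]],[1,[0.15,0.275,0],[0,0,0.044]],[1,[0.18,0.33,0],[0,0,0.044]],[1,[0.21,0.385,0],[0,0,0.044]],[1,[0.24,0.44,0],[0,0,0.044]],[1,[0.27,0.5,0],[0,0,0.044]],[1,[0.29,0.54,0],[0,0,0.044]]]}}

```text
t: 2.25
tcp_pos: [0.4503, -0.0622, 0.2479]
ee_rot: [[0.939, 0.344, 0.001], [0.344, -0.939, -0.0], [0.001, 0.001, -1.0]]
ft_force: [0.2, -0.3, -0.6]
gripper_width: 0.0017
finger_force: 0.0
```

>>> {"api": "play_rows", "payload": {"motion": [[1,[0.023,0.041,0],[0,0,0]],[1,[0.023,0.041,-0.04],[0,0,0]],[1,[0.023,0.041,-0.06],[0,0,0]],[1,[0.023,0.041,-0.08],[0,0,0]],[1,[0.023,0.041,-0.1],[0,0,0]],[1,[0.023,0.041,-0.1],[0,0,0]],[1,[0.023,0.041,-0.1],[0,0,0]]]}}

```text
t: 3.12
tcp_pos: [0.4729, -0.0235, 0.1481]
ee_rot: [[0.939, 0.343, 0.001], [0.343, -0.939, -0.0], [0.001, 0.001, -1.0]]
ft_force: [-0.1, -0.0, -0.3]
gripper_width: 0.0003
finger_force: 0.0
```

```bash
python3 - <<'E'
from h import *
s=arm.observe(); print(s['tcp_pos'])
save('wrist','w0.png')
R=np.array(s['ee_rot']); 
for y in(-.015,.015): print('tip corners',[proj('wrist',s['tcp_pos']+R@np.array([x,y,.025]),s).round(0) for x in(-.0095,.0095)])
ca,sa=np.cos(-.213),np.sin(-.213)
for n,(r,a,z) in dict(green=(.065,-120,.074),white=(.065,180,.074),blue=(.065,-60,.074),axis=(0,0,.06)).items():
    x,y=r*np.cos(np.radians(a)),r*np.sin(np.radians(a)); print(n,proj('wrist',[.538+ca*x-sa*y,.0013+sa*x+ca*y,z],s).round(0))
E
```

```text
[ 0.47289186 -0.02347621  0.1481191 ]
tip corners [array([288., 317.]), array([287., 279.])]
tip corners [array([353., 317.]), array([354., 279.])]
green [371. 241.]
white [258. 237.]
blue [441. 143.]
axis [318. 137.]
```

View pics/w0.png

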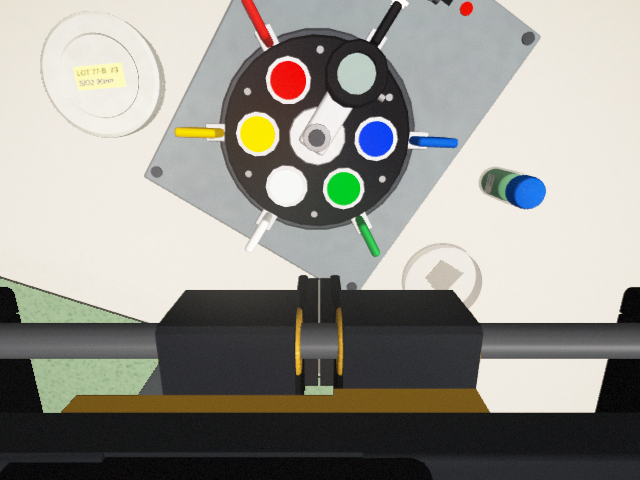

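The view matches the prediction: green tab at (368,238), white at (260,235), fingertips narrow at (299–341, 280). Now the arc waypoints.

```bash
python3 - <<'E'
import numpy as np
c=np.array([.538,.0013]);p0=np.array([.472,-.023]);a0=-160.
P=lambda a:c+.070*np.array([np.cos(np.radians(a)),np.sin(np.radians(a))])
th=[-160+4*i for i in range(33)]
b=p0;ab=a0
for k in range(0,32,8):
    print('call',k)
    rows=[[1,[*(float(v) for v in (P(a)-b).round(4)),0],[0,0,round((a-ab)/120,3)]] for a in th[k+1:k+9]]
    print(rows); b=b+np.array(rows[-1][1][:2]);ab=ab+rows[-1][2][2]*120
    print(b,ab)
E
```

```text
call 0
[[1, [0.0021, -0.0042, 0], [0, 0, 0.033]], [1, [0.0042, -0.0086, 0], [0, 0, 0.067]], [1, [0.0066, -0.0128, 0], [0, 0, 0.1]], [1, [0.0094, -0.0168, 0], [0, 0, 0.133]], [1, [0.0124, -0.0207, 0], [0, 0, 0.167]], [1, [0.0156, -0.0243, 0], [0, 0, 0.2]], [1, [0.0192, -0.0277, 0], [0, 0, 0.233]], [1, [0.0229, -0.0309, 0], [0, 0, 0.267]]]
[ 0.4949 -0.0539] -127.96000000000001
call 8
[[1, [0.004, -0.0028, 0], [0, 0, 0.033]], [1, [0.0081, -0.0054, 0], [0, 0, 0.066]], [1, [0.0124, -0.0077, 0], [0, 0, 0.1]], [1, [0.0169, -0.0097, 0], [0, 0, 0.133]], [1, [0.0215, -0.0114, 0], [0, 0, 0.166]], [1, [0.0262, -0.0127, 0], [0, 0, 0.2]], [1, [0.0309, -0.0137, 0], [0, 0, 0.233]], [1, [0.0358, -0.0144, 0], [0, 0, 0.266]]]
[ 0.5307 -0.0683] -96.04
call 16
[[1, [0.0049, -0.0004, 0], [0, 0, 0.034]], [1, [0.0097, -0.0004, 0], [0, 0, 0.067]], [1, [0.0146, -0.0, 0], [0, 0, 0.1]], [1, [0.0195, 0.0007, 0], [0, 0, 0.134]], [1, [0.0242, 0.0017, 0], [0, 0, 0.167]], [1, [0.0289, 0.003, 0], [0, 0, 0.2]], [1, [0.0335, 0.0047, 0], [0, 0, 0.234]], [1, [0.038, 0.0067, 0], [0, 0, 0.267]]]
[ 0.5687 -0.0616] -64.0
call 24
[[1, [0.0043, 0.0023, 0], [0, 0, 0.033]], [1, [0.0084, 0.0049, 0], [0, 0, 0.067]], [1, [0.0124, 0.0077, 0], [0, 0, 0.1]], [1, [0.0161, 0.0109, 0], [0, 0, 0.133]], [1, [0.0197, 0.0143, 0], [0, 0, 0.167]], [1, [0.0229, 0.0179, 0], [0, 0, 0.2]], [1, [0.0259, 0.0218, 0], [0, 0, 0.233]], [1, [0.0287, 0.0258, 0], [0, 0, 0.267]]]
[ 0.5974 -0.0358] -31.96
```

>>> {"api": "play_rows", "payload": {"motion": [[1,[0,0,-0.03],[0,0,0]],[1,[0,0,-0.05],[0,0,0]],[1,[0,0,-0.06],[0,0,0]],[1,[0,0,-0.067],[0,0,0]],[1,[0,0,-0.067],[0,0,0]]]}}

```text
t: 3.8
tcp_pos: [0.4726, -0.0234, 0.0807]
ee_rot: [[0.939, 0.343, 0.0], [0.343, -0.939, -0.0], [0.0, 0.0, -1.0]]
ft_force: [-0.9, 0.5, 0.3]
gripper_width: 0.0005
finger_force: 0.0
```

>>> {"api": "play_rows", "payload": {"motion": [[1,[0.002,-0.004,0],[0,0,0.033]],[1,[0.004,-0.0085,0],[0,0,0.067]],[1,[0.0065,-0.013,0],[0,0,0.1]],[1,[0.0095,-0.017,0],[0,0,0.133]],[1,[0.0125,-0.0205,0],[0,0,0.167]],[1,[0.0155,-0.0245,0],[0,0,0.2]],[1,[0.019,-0.028,0],[0,0,0.233]],[1,[0.023,-0.031,0],[0,0,0.267]]]}}

```text
t: 4.8
tcp_pos: [0.4937, -0.0534, 0.081]
ee_rot: [[0.612, 0.791, -0.003], [0.791, -0.612, 0.002], [-0.001, -0.004, -1.0]]
ft_force: [-3.5, 1.3, 1.8]
gripper_width: 0.0002
finger_force: 1.5
```

>>> {"api": "play_rows", "payload": {"motion": [[1,[0.004,-0.003,0],[0,0,0.033]],[1,[0.008,-0.0055,0],[0,0,0.067]],[1,[0.0125,-0.0075,0],[0,0,0.1]],[1,[0.017,-0.0095,0],[0,0,0.133]],[1,[0.0215,-0.0115,0],[0,0,0.167]],[1,[0.026,-0.0125,0],[0,0,0.2]],[1,[0.031,-0.0135,0],[0,0,0.233]],[1,[0.036,-0.0145,0],[0,0,0.267]]]}}

```text
t: 5.8
tcp_pos: [0.532, -0.069, 0.0814]
ee_rot: [[0.1, 0.995, 0.001], [0.995, -0.1, -0.0], [-0.0, 0.001, -1.0]]
ft_force: [0.2, -0.8, -0.2]
gripper_width: 0.0005
finger_force: 0.0
```

```bash
python3 - <<'E'
from h import *
save('top','top1.png'); s=arm.observe(); print(s['ft_force'],s['tcp_pos'])
im=cv2.imread('pics/top1.png')[150:330,250:430]; cv2.imwrite('pics/c1.png',cv2.resize(im,(600,600),interpolation=cv2.INTER_CUBIC))
for c in('wrist',):
    save(c,'w1.png'); print(find(c,'green_filter',s),find(c,'green_tab',s))
E
```

```text
[ 1.01288958  0.04605526 -0.08291588] [ 0.53288646 -0.06927138  0.08145466]
[(0.96, array([0.5308, 0.0113, 0.0557]))] [(0.79, array([0.5319, 0.0169, 0.0549]))]
```

View pics/w1.png

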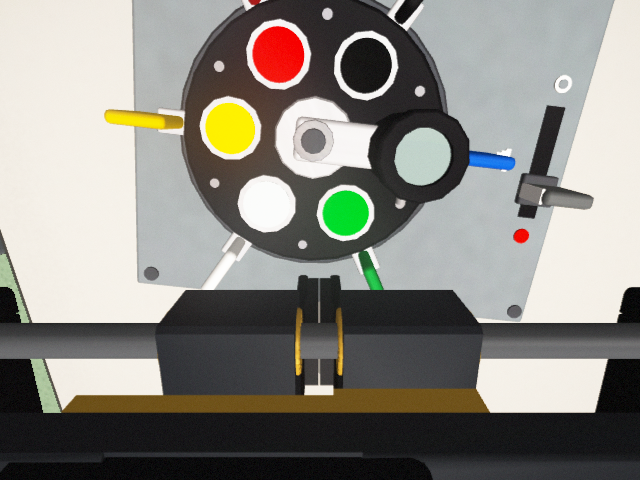

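One click is done: blue is now at the arrowhead (505,155), green is at (368,265) just ahead of the finger, and the shutter is still shut, its tab by the red spot (521,236). I'll continue the arc.

>>> {"api": "play_rows", "payload": {"motion": [[1,[0.005,-0.0005,0],[0,0,0.033]],[1,[0.0095,-0.0005,0],[0,0,0.067]],[1,[0.0145,0,0],[0,0,0.1]],[1,[0.0195,0.0005,0],[0,0,0.133]],[1,[0.024,0.0015,0],[0,0,0.167]],[1,[0.029,0.003,0],[0,0,0.2]],[1,[0.0335,0.0045,0],[0,0,0.233]],[1,[0.038,0.0065,0],[0,0,0.267]]]}}

```text
t: 7.0
tcp_pos: [0.5681, -0.0625, 0.0807]
ee_rot: [[-0.443, 0.897, -0.003], [0.897, 0.443, -0.0], [0.001, -0.002, -1.0]]
ft_force: [-2.1, -0.7, 0.7]
gripper_width: 0.0007
finger_force: 1.3
```

>>> {"api": "play_rows", "payload": {"motion": [[1,[0.0045,0.0025,0],[0,0,0.033]],[1,[0.0085,0.005,0],[0,0,0.067]],[1,[0.0125,0.0075,0],[0,0,0.1]],[1,[0.016,0.011,0],[0,0,0.133]],[1,[0.0195,0.0145,0],[0,0,0.167]],[1,[0.023,0.018,0],[0,0,0.2]],[1,[0.023,0.018,0],[0,0,0.2]]]}}

```text
t: 7.88
tcp_pos: [0.5923, -0.044, 0.0807]
ee_rot: [[-0.767, 0.641, 0.0], [0.641, 0.767, 0.0], [-0.0, 0.0, -1.0]]
ft_force: [-0.4, -0.6, 0.4]
gripper_width: 0.0004
finger_force: 0.0
```

```bash
python3 - <<'E'
from h import *
s=arm.observe(); print(s['ft_force'],s['tcp_pos'])
save('wrist','w2.png'); print(find('wrist','green_filter',s))
E
```

```text
[-0.36888299 -0.60647409  0.38784575] [ 0.59225447 -0.04404952  0.08069979]
[(0.61, array([0.5292, 0.0112, 0.0564]))]
```

View pics/w2.png

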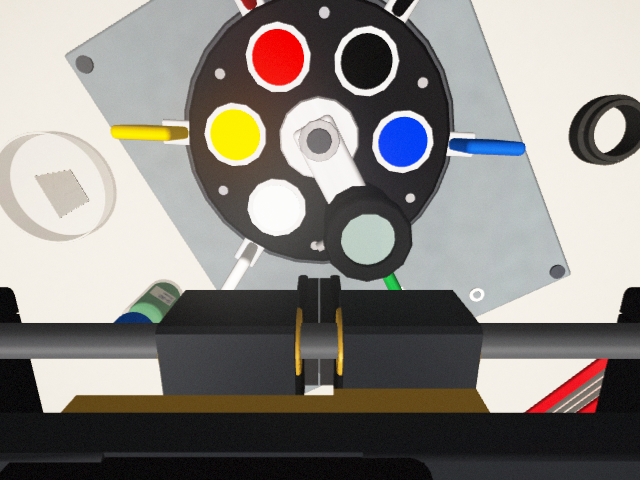

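Green has clicked home at the arrowhead. Lift clear and check with the top camera.

>>> {"api": "play_rows", "payload": {"motion": [[1,[-0.003,-0.003,0],[0,0,0]],[1,[-0.003,-0.003,0.03],[0,0,0]],[1,[-0.003,-0.003,0.07],[0,0,0]],[1,[0.02,-0.06,0.08],[0,0,0]],[1,[0.04,-0.12,0.08],[0,0,0.05]],[1,[0.04,-0.14,0.08],[0,0,0.1]],[1,[0.04,-0.14,0.08],[0,0,0.2]],[1,[0.04,-0.14,0.08],[0,0,0.233]],[1,[0.04,-0.14,0.08],[0,0,0.233]]]}}

```text
t: 9.1
tcp_pos: [0.6318, -0.1847, 0.1603]
ee_rot: [[-0.978, 0.208, -0.001], [0.208, 0.978, 0.0], [0.001, 0.0, -1.0]]
ft_force: [-0.3, 0.5, 0.1]
gripper_width: 0.0008
finger_force: 0.0
```

```bash
python3 - <<'E'
from h import *
s=arm.observe(); print(s['t'],s['ft_force'],s['tcp_pos'],s['ee_rot'])
save('top','top2.png')
im=cv2.imread('pics/top2.png')[150:330,250:430]; cv2.imwrite('pics/c2.png',cv2.resize(im,(600,600),interpolation=cv2.INTER_CUBIC))
E
```

```text
9.1 [-0.32006773  0.47247565  0.08045033] [ 0.63176375 -0.18465922  0.16032701] [[-9.78164757e-01  2.07829648e-01 -7.38509741e-04]
 [ 2.07829504e-01  9.78165030e-01  2.66578769e-04]
 [ 7.77787375e-04  1.07273843e-04 -9.99999692e-01]]
```

View pics/c2.png

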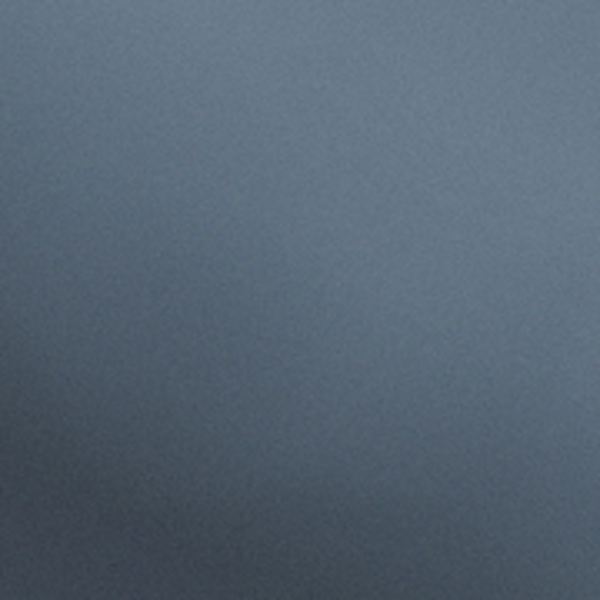

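The arm blocks the top camera, so I'll re-fit the lamp from the last wrist picture instead, using the filter centres I read there.

```bash
python3 - <<'E'
from h import *
P=lambda r,a,z:(r*np.cos(np.radians(a)),r*np.sin(np.radians(a)),z)
s=dict(tcp_pos=[.59225,-.04405,.0807],ee_rot=[[-.767,.641,0],[.641,.767,0],[0,0,-1]])
F=dict(yellow=(235,133),red=(278,57),black=(367,61),blue=(403,141),white=(277,207))
A=dict(blue=60,black=120,red=180,yellow=240,white=300)
q,r=fit('wrist',[(P(.034,A[k],.057),F[k]) for k in F],s); print('turret',q,r)
L=[((.118-.009,.082-.009,.042),(557,272)),((-.082+.009,-.082+.009,.042),(85,64))]
print('lamp incl. screws',fit('wrist',L,s))
q=(.538,.0013,-.213)
W=lambda x,y:np.array([q[0]+np.cos(q[2])*x-np.sin(q[2])*y,q[1]+np.sin(q[2])*x+np.cos(q[2])*y])
c=arm.observe()['tcp_pos'][:2]
for y in(-.042,-.03,-.02,-.01,-.005,0): print(y,W(.106,y).round(4),(W(.106,y)-c).round(4))
save('scene','s2.png'); u=proj('scene',[.6,-.02,.06]).astype(int); print(u)
im=cv2.imread('pics/s2.png')[u[1]-70:u[1]+70,u[0]-90:u[0]+90]; cv2.imwrite('pics/cs2.png',cv2.resize(im,None,fx=4,fy=4,interpolation=cv2.INTER_CUBIC))
E
```

```text
turret [ 0.53809945  0.00266958 -0.21433326] [-0.1  1.   0.1 -0.8  0.1 -0.7  0.4  0.3 -0.6  0.4]
lamp incl. screws (array([ 0.53944738,  0.0021582 , -0.21252357]), array([-0.2, -0.2,  0.2,  0.1]))
-0.042 [ 0.6327 -0.0622] [0.0008 0.1223]
-0.03 [ 0.6353 -0.0504] [0.0034 0.1341]
-0.02 [ 0.6374 -0.0407] [0.0055 0.1438]
-0.01 [ 0.6395 -0.0309] [0.0076 0.1536]
-0.005 [ 0.6405 -0.026 ] [0.0087 0.1585]
0 [ 0.6416 -0.0211] [0.0097 0.1634]
[366 264]
```

View pics/cs2.png

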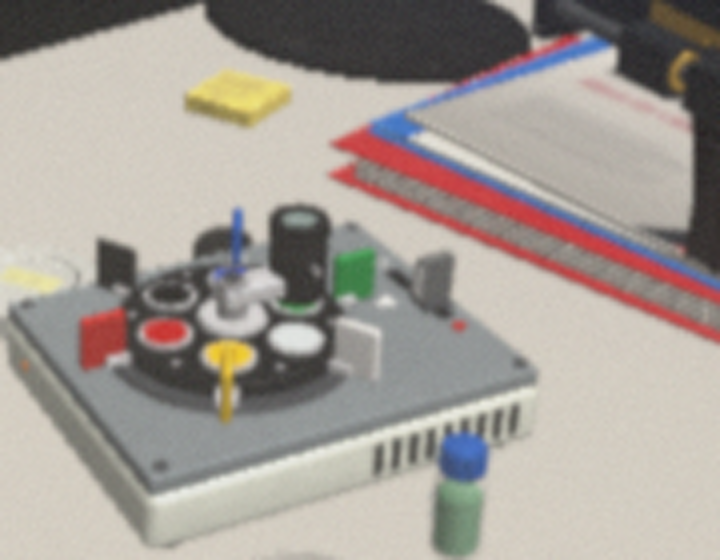

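Green sits at the arrowhead and the turret is home. The lamp hasn't moved and the shutter is still shut by the red spot. I'll descend beside the shutter tab on its closed side.

>>> {"api": "play_rows", "payload": {"motion": [[1,[0,0.05,0],[0,0,0]],[1,[0,0.1,0],[0,0,0]],[1,[0,0.12,0],[0,0,0]],[1,[0,0.12,-0.03],[0,0,0]],[1,[0,0.12,-0.06],[0,0,0]],[1,[0,0.12,-0.08],[0,0,0]],[1,[0,0.12,-0.08],[0,0,0]]]}}

```text
t: 10.07
tcp_pos: [0.6313, -0.0645, 0.0789]
ee_rot: [[-0.978, 0.206, -0.003], [0.206, 0.978, 0.001], [0.003, 0.0, -1.0]]
ft_force: [-0.0, -0.3, -0.1]
gripper_width: 0.0007
finger_force: 0.0
```

>>> {"api": "play_rows", "payload": {"motion": [[1,[0.001,0.005,0],[0,0,0]],[1,[0.002,0.01,0],[0,0,0]],[1,[0.003,0.015,0],[0,0,0]],[1,[0.004,0.02,0],[0,0,0]],[1,[0.005,0.024,0],[0,0,0]],[1,[0.006,0.028,0],[0,0,0]],[1,[0.006,0.03,0],[0,0,0]]]}}

```text
t: 10.95
tcp_pos: [0.6388, -0.0343, 0.0807]
ee_rot: [[-0.979, 0.206, 0.001], [0.206, 0.979, -0.0], [-0.001, -0.0, -1.0]]
ft_force: [1.0, -1.3, 0.4]
gripper_width: 0.0005
finger_force: 0.8
```

>>> {"api": "play_rows", "payload": {"motion": [[1,[0.0005,0.003,0],[0,0,0]],[1,[0.001,0.005,0],[0,0,0]],[1,[0.0015,0.007,0],[0,0,0]],[1,[0.002,0.009,0],[0,0,0]],[1,[0.002,0.01,0],[0,0,0]],[1,[0.002,0.01,0],[0,0,0]]]}}

```text
t: 11.7
tcp_pos: [0.6402, -0.024, 0.0804]
ee_rot: [[-0.979, 0.206, -0.001], [0.206, 0.979, 0.0], [0.001, 0.0, -1.0]]
ft_force: [0.8, -1.0, 0.1]
gripper_width: 0.0005
finger_force: 0.4
```

>>> {"api": "play_rows", "payload": {"motion": [[1,[0,0.001,0],[0,0,0]],[1,[0,0.002,0],[0,0,0]],[1,[0,0.002,0],[0,0,0]]]}}

```text
t: 12.08
tcp_pos: [0.6403, -0.0222, 0.0805]
ee_rot: [[-0.979, 0.206, -0.0], [0.206, 0.979, 0.0], [0.0, 0.0, -1.0]]
ft_force: [1.1, -1.0, -0.3]
gripper_width: 0.0006
finger_force: 0.6
```

```bash
python3 - <<'E'
from h import *
s=arm.observe(); print(s['ft_force'],s['tcp_pos'])
save('wrist','w3.png')
q=(.538,.0016,-.213);W=lambda x,y,z:np.array([q[0]+np.cos(q[2])*x-np.sin(q[2])*y,q[1]+np.sin(q[2])*x+np.cos(q[2])*y,z])
for y in(-.012,0,.012):print(y,proj('wrist',W(.103,y,.0695),s).round(0))
E
```

```text
[ 1.07617035 -1.03472586 -0.32038626] [ 0.640318   -0.02220565  0.0804989 ]
-0.012 [292. 308.]
0 [321. 308.]
0.012 [349. 309.]
```

View pics/w3.png

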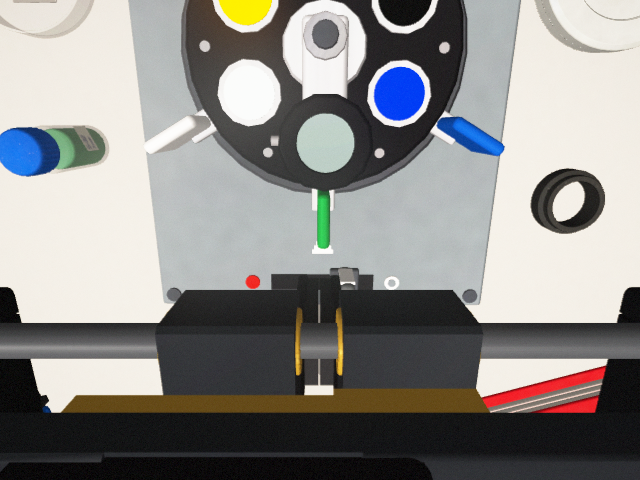

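The tab is at (345,277), not yet at the stop; the force is just the sliding friction. Nudging on in small steps.

>>> {"api": "play_rows", "payload": {"motion": [[1,[0,0.001,0],[0,0,0]],[1,[0,0.002,0],[0,0,0]],[1,[0,0.002,0],[0,0,0]]]}}

```text
t: 12.5
tcp_pos: [0.6404, -0.0207, 0.0805]
ee_rot: [[-0.979, 0.205, 0.0], [0.205, 0.979, -0.001], [-0.0, -0.001, -1.0]]
ft_force: [0.2, -3.8, -1.1]
gripper_width: 0.0004
finger_force: 1.7
```

>>> {"api": "play_rows", "payload": {"motion": [[1,[0,0.001,0],[0,0,0]],[1,[0,0.001,0],[0,0,0]]]}}

```text
t: 12.75
tcp_pos: [0.6405, -0.0206, 0.0806]
ee_rot: [[-0.979, 0.205, 0.0], [0.205, 0.979, -0.002], [-0.0, -0.002, -1.0]]
ft_force: [0.1, -5.9, 0.2]
gripper_width: 0.0003
finger_force: 3.0
```

The force rose to 6 N with no further travel, so the shutter is at its stop. Back off, lift and clear the view.

>>> {"api": "play_rows", "payload": {"motion": [[1,[-0.001,-0.004,0],[0,0,0]],[1,[-0.003,-0.012,0],[0,0,0]],[1,[-0.004,-0.02,0],[0,0,0]],[1,[-0.004,-0.02,0.03],[0,0,0]],[1,[-0.004,-0.02,0.08],[0,0,0]],[1,[-0.004,-0.02,0.12],[0,0,0]],[1,[-0.004,-0.08,0.14],[0,0,0]],[1,[-0.004,-0.14,0.14],[0,0,0]],[1,[-0.004,-0.2,0.14],[0,0,0]],[1,[-0.004,-0.26,0.14],[0,0,0]]]}}

```text
t: 14.0
tcp_pos: [0.6359, -0.2812, 0.2207]
ee_rot: [[-0.979, 0.206, 0.0], [0.206, 0.979, 0.001], [-0.0, 0.001, -1.0]]
ft_force: [0.2, 0.9, 0.5]
gripper_width: 0.0001
finger_force: 0.0
```

>>> {"api": "play_rows", "payload": {"motion": [[1,[-0.04,-0.05,0],[0,0,0]],[1,[-0.08,-0.1,0],[0,0,0]],[1,[-0.12,-0.15,0],[0,0,0]],[1,[-0.16,-0.2,0],[0,0,0]],[1,[-0.2,-0.24,0],[0,0,0]],[1,[-0.2,-0.24,0],[0,0,0]],[1,[-0.2,-0.24,0],[0,0,0]]]}}

```text
t: 14.88
tcp_pos: [0.436, -0.5191, 0.2203]
ee_rot: [[-0.978, 0.207, 0.0], [0.207, 0.978, 0.001], [-0.0, 0.001, -1.0]]
ft_force: [0.4, 0.4, 0.8]
gripper_width: 0.0003
finger_force: 0.0
```

```bash
python3 - <<'E'
from h import *
s=arm.observe(); print(s['t'],s['ft_force'],s['tcp_pos'])
save('top','top4.png')
im=cv2.imread('pics/top4.png')[150:330,250:430]; cv2.imwrite('pics/c4.png',cv2.resize(im,(600,600),interpolation=cv2.INTER_CUBIC))
E
```

```text
14.875 [0.36205058 0.41903944 0.77056935] [ 0.43596751 -0.51910406  0.22033049]
```

View pics/c4.png

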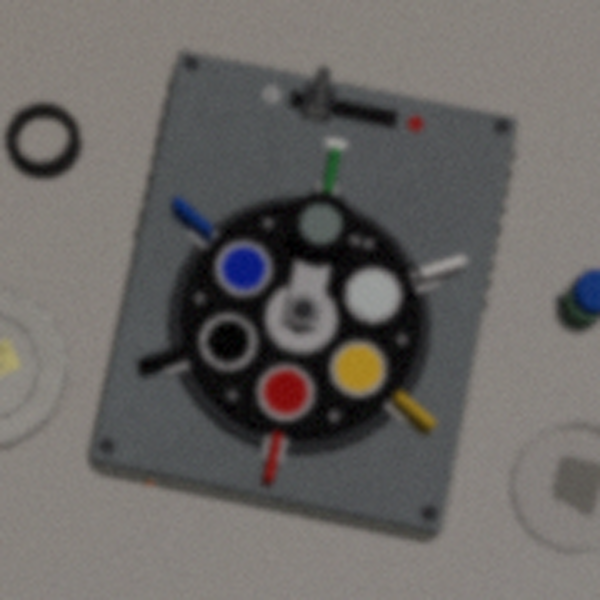

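The green tab is at the arrowhead (335,165) with all tabs on their home positions. The shutter tab has moved about 24 mm to the ring end (320,95), and the lamp and its neighbours are unmoved.

```bash
python3 -c "
from plant import arm
print(arm.job_done())"
```

```text
the job is handed in; nothing more can be done
None
```

The job is handed in at about 15 s: the turret is clicked home on green, the shutter was then pushed fully open to its stop, the hand is clear, and the lamp and the things round it look unmoved in the last top picture.

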